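# Let a tube rack down on a bench ratchet hoist

## Robot

A 6-joint arm with a two-finger parallel gripper is mounted at the origin on the work surface. World frame = base frame: x ahead of the robot, y to its left, z up, the work surface at z = 0. Lengths are in m, angles in rad, forces in N, time in s.
With the tool pointing down it reaches from about 0.35 to 0.975 m from the base axis. Payload 17.4 kg.
Tool frame: the origin (TCP) lies midway between the tips of the shut fingers; the grasp point (between the pads) lies 19 mm behind it; y points along the fingers, x is the direction in which the jaws open and shut, and the axes are right-handed (so a half turn about y gives the same grasp; the last joint's range is limited). The gripper opens to 85 mm and grips with 20 to 120 N. Pads are 22 mm wide; open, the fingers measure 114 mm over their backs; the gripper's body (76 mm by 85 mm) begins 54 mm behind the grasp point. The pads swing forward as they close: fully open they stand 13 mm farther back than shut.
Start: joints at [-1.355, 0.116, 1.442, -0, 1.584, -0.038], TCP at [0.169, -0.653, 0.231] pointing down, gripper open.
Joint ranges: [-2.83, 2.83], [-0.83, 2.19], [0.07, 2.5], [-1.14, 4.28], [0.01, 3], [-2.97, 2.97]. Speed limits (rad/s): [1.89, 1.89, 2.22, 3.14, 3.14, 3.14].

## Interface

Orientations are given as a rotation vector (axis times angle).
In Python, from bench import env gives the robot as it stands. The module is installed in compiled form; this text tells all that it offers.
- The arm moves only by the tool play_rows, never from a script. Its argument "series" is text: rows parted by semicolons, each of 7 numbers parted by spaces: the closure, from 0 (fully open) to 1 (shut), then the shift along the tool's x, y, z in m, then the turn, a rotation vector about the tool's x, y, z in degrees. In form: gripper tx ty tz rx ry rz; .... A call has 1 to 12 rows; each row shifts and turns the pose as measured when the row begins, along the tool's axes as they then stand; what a row does not reach is not made up. A row lasts 1/12 s, in which the tool goes at most 41.7 mm and 7.16 degrees, less where a joint would pass 70% of its speed; a pose out of reach is approached as far as the arm can. A call with a gripper value outside its range is refused whole. The fingers move at their own pace and stop on an object; "squeeze" is the grip in N (left out, the last holds). Time passes only in rows, so rows that do not move let the fingers close. It gives the time, the measured TCP pose, the force and the opening at its end, in the units of the state.
- env.state(): the state, without advancing time (a new reading comes with each control period).
- env.get_image(name): name is "scene" or "top"; returns a dict with "image" (480x640x3 uint8, red, green, blue), "fov_y" (degrees; the focal length in pixels is half the picture's height over the tangent of half this angle, whatever the lens; pixels are square), "cx", "cy" (the principal point, pixels), "dist" ([k1, k2, p1, p2, k3] as OpenCV has them; the pictures are not rectified), "rvec" (rotation vector, rad) and "tvec" (3), from world to camera coordinates, as OpenCV has them. Camera axes: x right, y down, z forward; pixel columns grow to the right and rows downward; lengths in m; the calibration is good to about 2 mm. A picture is of the moment at which its call begins. There is no depth.
- env.close_job(): hands the job in, once; it reports no verdict.
The state is a dict: "time": time; "joints": joint angles; "joint_vel": joint speeds; "joint_torque": joint torques, N m; "tcp_pos": TCP position; "tool_rot": TCP orientation; "contact_force": force on the tool from outside, world axes, zero at the start; "moment": the same for the moment, N m; "opening": finger opening in m.
Only numpy, scipy, OpenCV 4.12 (cv2) and the standard library are available. Lean on these libraries where they do the work, as an engineer would, in place of code of your own. Each camera call takes 0.05 s, during which the arm holds its last target. There are 200 camera calls.

## Task

Push the black latch button at the front of the bench hoist so that its clear guard springs open, then press down the thumb pad of the ratchet pawl under it to lift the pawl off the wheel and let the crank turn back slowly under the load. When the platform with the tube rack has come down level with the fixed transfer shelf beside it (to within a centimetre), let go of the pad so that the pawl catches again and holds it there. Do not force the crank, keep the tube rack standing on the platform, and leave the jar and the bottle where they are.

Things in the scene. Friction and masses are not known exactly. Their poses are not given: they have to be found in the camera images.
- hoist: Fixed bench hoist, grey base 360 x 540 x 20 mm. Origin on the table under the ratchet wheel's axle; x points from the button end to the rear (away from the robot at yaw 0), y along the axle to platform and shelf; yaw within 0.25 rad. In its frame, mm: crank at y -85 to -145, sweeping 90 round the axle (z 145); mast 330 tall at (-46, 125); winch sides at y +-45, up to z 180, guard on top to z 225.
- button_top (a point): Centre of the top of the black push pad (40 x 40 mm) of the guard's latch, at hoist x -215 mm, y 0, 165 mm above the table, open from above. A spring-loaded rocker: pressed straight down 6 mm its hook lets go of the guard, 10 mm is its stop; takes 2.5 to 5 N and springs back.
- guard (a joint): Opening angle of the clear clamshell guard (195 x 95 x 45 mm) hinged across the rear of the winch: 0 latched shut over wheel and pawl, 1.95 rad at its open stop. When the latch lets go it springs there by itself within a second and stays. Its front edge, at hoist x -135 mm when shut, sweeps up and to the rear.
- pawl_pad (a point): Centre of the top of the pawl's steel thumb pad, 42 x 40 mm, at hoist x -105 mm, y 0, 208 mm above the table, within reach from above once the guard is open. Pressed down it lifts the pawl's nose off the wheel (rocker, pivot 55 mm to the rear): clear of the teeth 7 to 9 mm down, stop at 18 mm, 2 to 6 N. A spring puts it back.
- pawl (a joint): Pawl angle: 0 engaged in the ratchet wheel, above about 0.17 rad clear of the teeth, 0.35 rad fully lifted.
- crank (a joint): Angle (rad) that crank and 18-tooth ratchet wheel (94 mm across) have turned back since the start; 20 mm of descent per rad. With the pawl lifted the load turns it, and an oil damper keeps the descent to about 14 to 21 mm/s. When the pawl is released it catches at the next tooth, one every 7 mm of descent.
- lift (a joint): Descent of the platform in m: 0 at the start, 0.12 at the bottom stop.
- platform_top (a point): Centre of the top of the aluminium lifting platform (150 x 120 mm, 8 mm thick), 240 mm above the table at the start; it only moves up and down.
- shelf_top (a point): Centre of the top of the fixed aluminium transfer shelf (150 x 90 mm, 8 mm thick) beside the platform, 12 mm from its edge, clamped on a round post at a height that differs each time, 35 to 95 mm below the platform's start.
- tube_rack: Loose white rack of capped tubes, 125 x 80 x 84 mm, about 0.5 kg, standing on the platform; origin at the centre of its underside.
- jar: Small amber jar, 48 mm across and 60 mm tall, standing on the hoist's base plate beside the latch, 140 to 230 mm to the side of the button; origin under its centre. To be left alone.
- wash_bottle: White wash bottle, 64 mm across, 170 mm tall, on the table to the right of the hoist; origin under its centre. To be left alone.
Things that resemble listed ones, but are neither listed nor needed, are in the scene too. What is shaped like the tube_rack but red is not meant.

How it is judged:
By the outcome, as a careful person would: the job done as asked, in the order asked, and still so for the second after the job is handed in, with the robot touching nothing.
It also fails if it takes over 48 s, if anything falls off the work surface, if the arm or the gripper's body presses on something with over 40 N, if the wrist force passes 120 N, or if a joint passes its speed limit or range.

## Working session

There is one attempt and no reset: what is moved stays moved. The work goes in short steps, Python scripts to look and compute and a tool call to move; the robot and the scene stay as the last step left them, time stands still between calls to the robot, and variables do not carry over. Pictures are saved under pics/ and viewed, about 8 in all and at most 12, crops included, and the job is handed in when it is done.

Besides the shell and the picture viewer there is one more tool, called after "Request:" as a command line: name --argument value ..., lists and objects as JSON in quotes. play_rows: Moves the arm, as the interface text tells. Its arguments: {"type":"object","properties":{"series":{"type":"string"},"squeeze":{"type":"number"}},"required":["series"]}

```bash
mkdir -p pics; cat > h.py <<'E'
import numpy as np, cv2
from bench import env
def cam(n):
    d=env.get_image(n); f=240/np.tan(np.radians(d["fov_y"])/2)
    d["K"]=np.array([[f,0,d["cx"]],[0,f,d["cy"]],[0,0,1]]); d["dist"]=np.array(d["dist"],float); d["rvec"]=np.array(d["rvec"],float); d["tvec"]=np.array(d["tvec"],float)
    return d
def save(d,p): cv2.imwrite(p,d["image"][:,:,::-1])
def ray(d,uv):
    R=cv2.Rodrigues(d["rvec"])[0]; p=cv2.undistortPoints(np.array([[uv]],float),d["K"],d["dist"])[0,0]
    return -R.T@d["tvec"].ravel(), R.T@np.array([p[0],p[1],1])
def atz(d,uv,z):
    c,r=ray(d,uv); return c+r*(z-c[2])/r[2]
def proj(d,P): return cv2.projectPoints(np.array(P,float).reshape(-1,1,3),d["rvec"],d["tvec"],d["K"],d["dist"])[0][:,0]
E
python3 - <<'E'
from h import *
for n in("scene","top"):
    d=cam(n); save(d,f"pics/{n}0.png"); print(n,ray(d,(320,240)))
print(env.state())
E
```

```text
scene (array([0.83152376, 0.31483714, 1.05095886]), array([-0.25431325, -0.43091861, -0.86584363]))
top (array([ 0.442309  , -0.12844644,  1.21767604]), array([ 0.11712957,  0.00485599, -0.99341252]))
{'time': 0.1, 'joints': array([-1.35479509e+00,  1.16448423e-01,  1.44220919e+00,  1.66224798e-05,
        1.58401425e+00, -3.77907874e-02]), 'joint_vel': array([-0.00171613, -0.00131379, -0.00190754,  0.00137768, -0.00176237,
       -0.00068182]), 'joint_torque': array([ 3.62599494e-03, -7.33668566e+01, -6.33788109e+01,  5.93396112e-05,
        5.20357717e-03,  9.13773164e-06]), 'tcp_pos': array([ 0.16944044, -0.65320371,  0.23062233]), 'tool_rot': array([-1.31789905,  1.02080422, -1.01944168]), 'contact_force': array([ 0.16160918, -0.05251997, -0.79004911]), 'moment': array([ 0.0370736 , -0.0290095 , -0.03176628]), 'opening': 0.08530669608447053}
```

View pics/scene0.png

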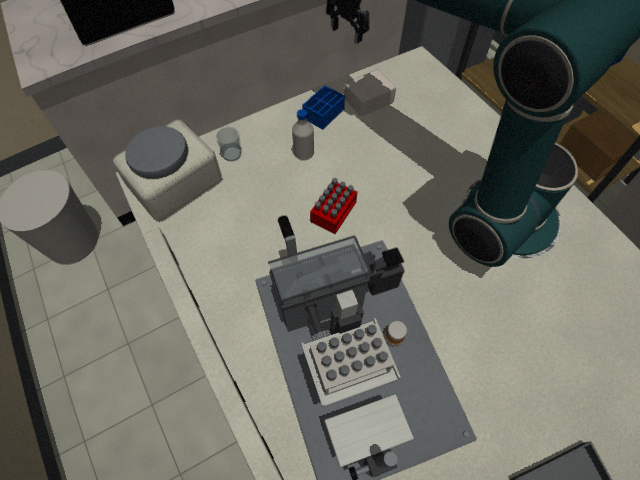

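View pics/top0.png

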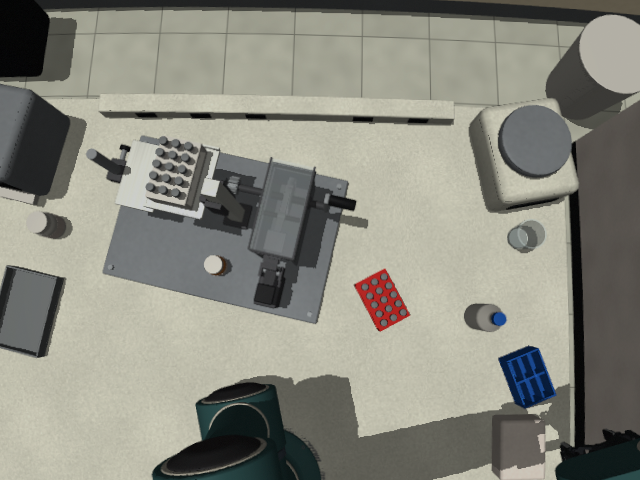

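The scene view shows the hoist, with the button near (393,257) and the shelf near (368,430). In the top view the button is near (267,290) and the base corners are near (317,322), (104,273) and (348,183). I'll zoom in on both.

```bash
python3 - <<'E'
import cv2,numpy as np
t=cv2.imread("pics/top0.png"); s=cv2.imread("pics/scene0.png")
cv2.imwrite("pics/tc.png",cv2.resize(t[125:335,80:360],(800,600),interpolation=3))
cv2.imwrite("pics/sc.png",cv2.resize(s[225:480,250:485],None,fx=2.35,fy=2.35,interpolation=3))
E
```

```text
(no output)
```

View pics/tc.png

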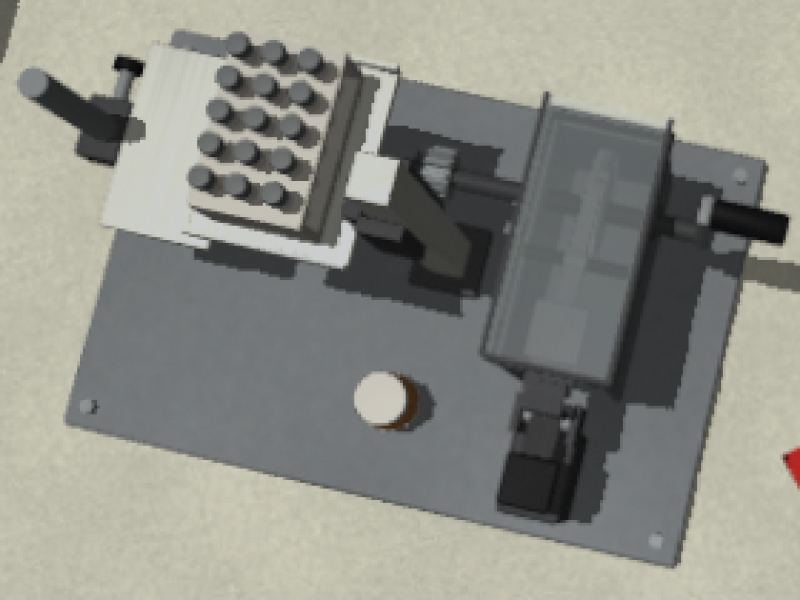

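View pics/sc.png

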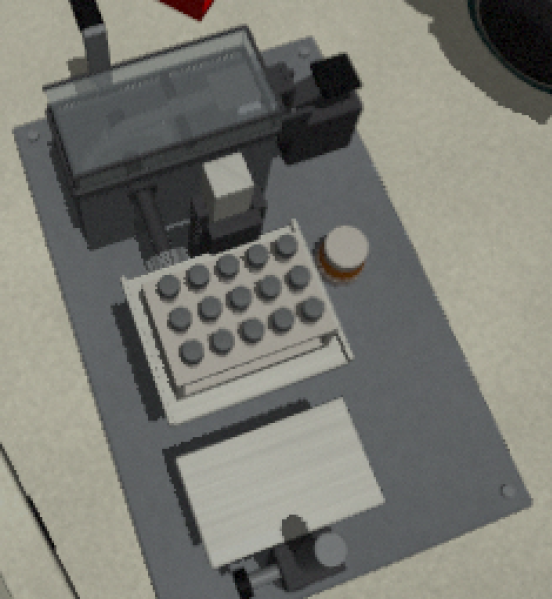

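```bash
cat > fit.py <<'E'
from h import *
from scipy.optimize import least_squares
S=cam("scene");T=cam("top")
s=lambda u,v:(250+u/2.35,225+v/2.35); t=lambda u,v:(80+u*.35,125+v*.35)
def world(p,q):
    c,n=np.cos(p[2]),np.sin(p[2]); q=np.array(q,float)
    return np.array([p[0]+c*q[0]-n*q[1],p[1]+n*q[0]+c*q[1],q[2]])
def obs(p):
    b=lambda sx,sy:(p[3]+sx*.18,p[4]+sy*.27,.02); sh=lambda sx,sy:(p[5]+sx*.075,p[6]+sy*.045,p[7])
    pl=lambda sx,sy:(p[5]+sx*.075,p[6]-.117+sy*.06,.24)
    B=(-.215,0,.165)
    return [(S,B,s(337,76)),(T,B,t(533,484)),(T,b(-1,-1),t(675,567)),(T,b(-1,1),t(67,423)),(T,b(1,-1),t(765,160)),
    (S,b(-1,1),s(530,502)),(S,b(1,-1),s(15,130)),(S,b(-1,-1),s(315,38)),
    (S,sh(-1,-1),s(343,400)),(S,sh(-1,1),s(385,497)),(S,sh(1,1),s(215,567)),(S,sh(1,-1),s(178,458)),(T,sh(-1,1),t(103,224)),(T,sh(1,1),t(155,42)),
    (S,pl(1,1),s(175,422)),(S,pl(-1,1),s(353,357))]
def res(p): return np.concatenate([proj(d,world(p,q))[0]-np.array(u) for d,q,u in obs(p)])
if __name__=="__main__":
    r=least_squares(res,[.6,-.1,-.2,-.05,.1,0,.3,.17],loss="soft_l1"); p=r.x
    print(p.round(4)); print(res(p).reshape(-1,2).round(1).tolist()); np.save("p.npy",p)
    for q in [(-.215,0,.165),(-.105,0,.208)]: print(world(p,q))
    st=env.state(); print(cv2.Rodrigues(st["tool_rot"])[0].round(3))
E
python3 fit.py
```

```text
[ 0.6586 -0.0508 -0.2032 -0.079   0.1507 -0.0262  0.3282  0.1429]
[[-0.6, -2.7], [-2.8, -0.0], [-1.3, 0.8], [-3.3, -0.4], [0.2, -0.5], [1.4, 0.0], [-2.2, -2.4], [-1.7, -2.6], [-0.5, -1.7], [-0.1, 1.5], [-0.6, -0.2], [-0.7, -0.6], [-0.8, 2.2], [-0.4, 2.6], [-1.2, 0.6], [0.6, 0.2]]
[ 0.44802936 -0.00743075  0.165     ]
[ 0.55576547 -0.02963277  0.208     ]
[[ 0.251 -0.     0.968]
 [-0.968  0.001  0.251]
 [-0.001 -1.     0.   ]]
```

Request:
play_rows --series "1 0 -0.025 0 0 6.5 0;1 0 -0.025 0 0 6.5 0;1 0 -0.025 0 0 6.5 0;1 0 -0.025 0 0 6.5 0;1 -0.035 0 0.007 0 0 0;1 -0.035 0 0.007 0 0 0;1 -0.035 0 0.007 0 0 0;1 -0.035 0 0.007 0 0 0;1 -0.035 0 0.007 0 0 0;1 -0.035 0 0.007 0 0 0" --squeeze 40

```text
time: 1.03
tcp_pos: [0.2563, -0.4545, 0.3309]
tool_rot: [-1.088, 1.383, -1.369]
contact_force: [1.1, -1.1, 0.1]
opening: 0.0001
```

Request:
play_rows --series "1 -0.039 0 0.0075 0 0 0;1 -0.039 0 0.0075 0 0 0;1 -0.039 0 0.0075 0 0 0;1 -0.039 0 0.0075 0 0 0;1 -0.039 0 0.0075 0 0 0;1 -0.039 0 0.0075 0 0 0;1 -0.039 0 0.0075 0 0 0;1 -0.039 0 0.0075 0 0 0;1 -0.039 0 0.0075 0 0 0;1 -0.039 0 0.0075 0 0 0;1 -0.039 0 0.0075 0 0 0;1 -0.03 0 0.0075 0 0 0"

```text
time: 2.03
tcp_pos: [0.4511, -0.0051, 0.3346]
tool_rot: [-1.082, 1.381, -1.375]
contact_force: [0.7, -0.6, -0.1]
opening: 0.0001
```

```bash
python3 - <<'E'
from h import *
st=env.state(); R=cv2.Rodrigues(st["tool_rot"])[0]; print(st["tcp_pos"],R.round(3).tolist())
print("to go, tool axes", R.T@(np.array([.440,-.006,.19])-st["tcp_pos"]))
E
```

```text
[ 0.45112819 -0.00506895  0.33464337] [[-0.232, 0.003, 0.973], [-0.973, 0.007, -0.232], [-0.007, -1.0, 0.002]]
to go, tool axes [ 0.00453216  0.14459583 -0.01085877]
```

Request:
play_rows --series "1 0.004 0.03 -0.01 0 -1.6 0;1 0 0.04 0 0 0 0;1 0 0.04 0 0 0 0;1 0 0.025 0 0 0 0;1 0 0 0 0 0 0"

```text
time: 2.45
tcp_pos: [0.4426, 0.002, 0.1955]
tool_rot: [-1.101, 1.35, -1.347]
contact_force: [-1.1, -0.3, -1.3]
opening: -0.0
```

```bash
python3 - <<'E'
from h import *
p=np.load("p.npy"); st=env.state(); print(st["tcp_pos"])
out=[]
for n in("scene","top"):
    d=cam(n); im=d["image"][:,:,::-1].copy(); u=proj(d,st["tcp_pos"])[0]; print(n,u)
    x,y=(u-50).astype(int); c=cv2.resize(im[y:y+100,x:x+100],(400,400),interpolation=3); print(x,y)
    out.append(c)
cv2.imwrite("pics/near.png",np.hstack(out))
E
```

```text
[0.44262382 0.00204115 0.19553755]
scene [399.15735229 250.33216011]
349 200
top [257.31906403 296.78767166]
207 246
```

View pics/near.png

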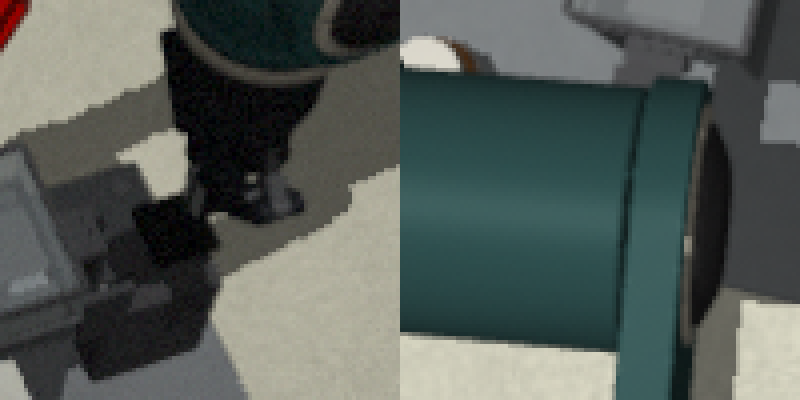

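The crop shows the black pad top at scene pixel (392.5,257.5), and the fingers are just short of it, toward the robot. I'll compare the button position from each view.

```bash
python3 - <<'E'
from fit import *
print(atz(S,(392.7,257.4),.165),atz(T,(266.6,294.4),.165))
st=env.state(); R=cv2.Rodrigues(st["tool_rot"])[0]
def ob(p): return res(p)[:16]
r=least_squares(lambda p:np.r_[res(np.r_[p,0,0,0])[:16]],np.load("p.npy")[:5]); p=r.x;print(p,ob(np.r_[p,0,0,0]).round(1))
b=world(p,(-.215,0,.165));print(b,world(p,(-.105,0,.208)))
b=world(p,(-.22,0,.165));print(R.T@(b-st["tcp_pos"]))
E
```

```text
[ 0.45224551 -0.00175073  0.165     ] [ 0.4481406  -0.01347436  0.165     ]
[ 0.65941242 -0.05151703 -0.20333292 -0.0798338   0.15121487] [-1.1 -2.7 -2.5 -0.4 -1.3  0.7 -3.3 -0.5  0.2 -0.5  1.3  0.  -2.3 -2.4
 -1.8 -2.6]
[ 0.44884164 -0.00810107  0.165     ] [ 0.55657553 -0.03031389  0.208     ]
[0.00899105 0.03765289 0.00016456]
```

Request:
play_rows --series "1 0.009 0.008 0 0 0 0;1 0 0.012 0 0 0 0;1 0 0.008 0 0 0 0;1 0 0.004 0 0 0 0;1 0 0.003 0 0 0 0"

```text
time: 3.07
tcp_pos: [0.4459, -0.009, 0.1705]
tool_rot: [-1.087, 1.338, -1.356]
contact_force: [-0.5, -0.5, -0.1]
opening: 0.0005
```

Request:
play_rows --series "1 0 0.006 0 0 0 0;1 0 0.006 0 0 0 0;1 0 0.005 0 0 0 0;1 0 0.005 0 0 0 0;1 0 0.002 0 0 0 0"

```text
time: 3.48
tcp_pos: [0.4459, -0.0087, 0.1554]
tool_rot: [-1.086, 1.337, -1.356]
contact_force: [-19.7, -2.0, 18.1]
opening: -0.0003
```

```bash
python3 - <<'E'
from h import *
st=env.state(); print(st["time"],st["contact_force"])
d=cam("scene"); im=d["image"][:,:,::-1]
cv2.imwrite("pics/p2.png",cv2.resize(im[180:400,240:480],None,fx=2.5,fy=2.5,interpolation=3))
print(env.state()["contact_force"])
E
```

```text
3.4833 [-19.73119912  -1.95966808  18.10123113]
[-23.54142474   0.26468296  35.71998471]
```

View pics/p2.png

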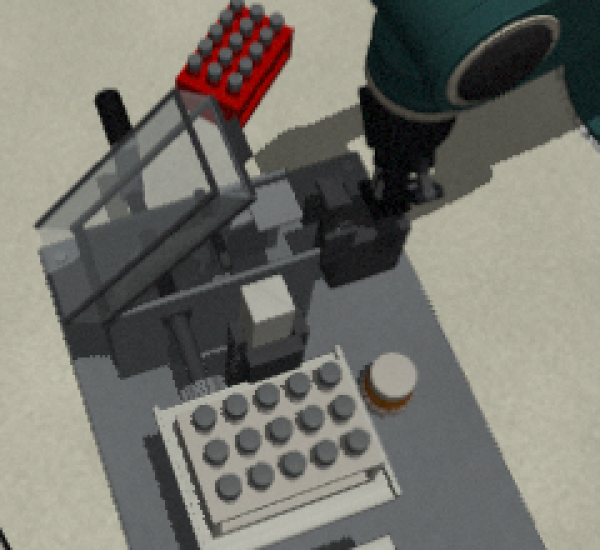

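The guard is springing open, and the steel thumb pad shows at about (275,203) in the crop, which is scene pixel (350,261). I'll back off upward.

Request:
play_rows --series "1 0 -0.02 0 0 0 0;1 0 -0.04 0 0 0 0;1 0 -0.04 0 0 0 0;1 0 0 0 0 0 0;1 0 0 0 0 0 0;1 0 0 0 0 0 0"

```text
time: 4.03
tcp_pos: [0.4429, -0.0088, 0.2591]
tool_rot: [-1.086, 1.336, -1.356]
contact_force: [0.4, -1.0, -0.0]
opening: 0.0002
```

```bash
python3 - <<'E'
from h import *
d=cam("scene"); save(d,"pics/s3.png"); print(atz(d,(350,261.2),.208))
t=cam("top"); save(t,"pics/t3.png")
st=env.state(); R=cv2.Rodrigues(st["tool_rot"])[0]; print(st["time"],st["tcp_pos"],R.round(3).tolist(),st["contact_force"])
print(R.T@(np.array([.5566,-.030,.225])-st["tcp_pos"]))
im=d["image"][:,:,::-1]
a=cv2.resize(im[180:340,240:440],(500,400),interpolation=3); 
u=proj(t,[.5566,-.03,.208])[0].astype(int);print(u)
b=cv2.resize(t["image"][u[1]-80:u[1]+80,u[0]-60:u[0]+60,::-1],(300,400),interpolation=3)
cv2.imwrite("pics/c3.png",np.hstack([a,b]))
E
```

```text
[ 0.55533293 -0.02614426  0.208     ]
4.1333 [ 0.44253562 -0.00873852  0.2577257 ] [[-0.193, 0.024, 0.981], [-0.981, 0.006, -0.193], [-0.01, -1.0, 0.022]] [ 0.98295309 -0.36747008  0.26271125]
[-0.000845    0.0352714   0.11527757]
[274 241]
```

View pics/c3.png

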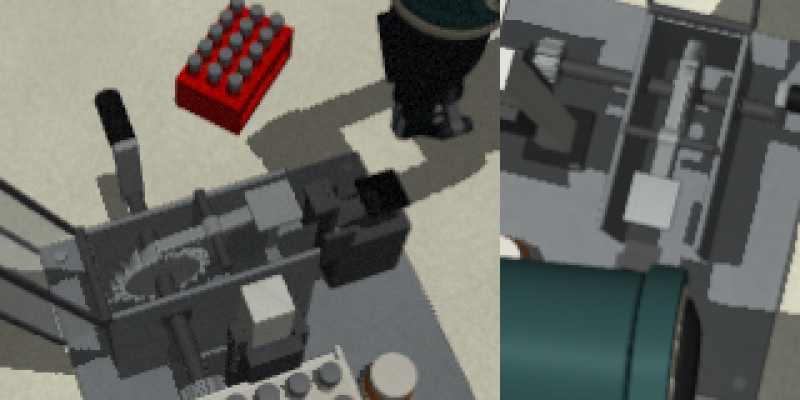

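The top view has the pad centre at (274,241), which matches the model. Moving above it.

Request:
play_rows --series "1 0 -0.005 0.035 0 0 0;1 0 0 0.035 0 0 0;1 0 0 0.03 0 0 0;1 0 0 0.015 0 0 0;1 0 0.01 0.002 0 0 0;1 0 0.01 0 0 0 0;1 0 0 0 0 0 0"

```text
time: 4.72
tcp_pos: [0.5598, -0.0317, 0.2353]
tool_rot: [-1.094, 1.344, -1.351]
contact_force: [-0.5, -1.1, -1.0]
opening: -0.0
```

```bash
python3 - <<'E'
from h import *
st=env.state(); R=cv2.Rodrigues(st["tool_rot"])[0]; print(st["time"],st["tcp_pos"],st["contact_force"])
print(R.T@(np.array([.556,-.029,.208])-st["tcp_pos"]))
E
```

```text
4.7167 [ 0.55975486 -0.0316599   0.2352651 ] [-0.50840241 -1.10728672 -1.00816002]
[-0.0016213   0.02722442 -0.00455657]
```

Request:
play_rows --series "1 -0.0015 0.015 -0.004 0 0 0;1 0 0.012 0 0 0 0;1 0 0.006 0 0 0 0;1 0 0.005 0 0 0 0;1 0 0.004 0 0 0 0;1 0 0.002 0 0 0 0"

```text
time: 5.22
tcp_pos: [0.5537, -0.0285, 0.1891]
tool_rot: [-1.094, 1.342, -1.351]
contact_force: [-5.7, 0.5, 20.0]
opening: 0.0001
```

Request:
play_rows --series "1 0 -0.003 0 0 0 0;1 0 0 0 0 0 0;1 0 0 0 0 0 0;1 0 0 0 0 0 0;1 0 0 0 0 0 0;1 0 0 0 0 0 0;1 0 0 0 0 0 0;1 0 0 0 0 0 0;1 0 0 0 0 0 0;1 0 0 0 0 0 0;1 0 0 0 0 0 0;1 0 0 0 0 0 0"

```text
time: 6.22
tcp_pos: [0.5535, -0.0284, 0.1938]
tool_rot: [-1.092, 1.341, -1.352]
contact_force: [-1.0, -0.6, 2.5]
opening: -0.0002
```

```bash
python3 - <<'E'
from h import *
d=cam("scene"); save(d,"pics/s4.png"); st=env.state(); print(st["time"],st["tcp_pos"],st["contact_force"])
cv2.imwrite("pics/c4.png",cv2.resize(d["image"][310:475,290:440,::-1],None,fx=3.6,fy=3.6,interpolation=3))
E
```

```text
6.2667 [ 0.55346039 -0.02844211  0.19376177] [-1.45383442  0.49407249  3.12993745]
```

View pics/c4.png

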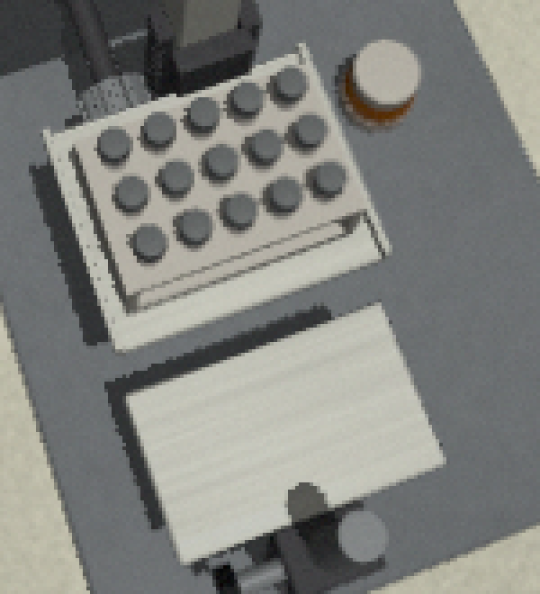

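```bash
cat > lev.py <<'E'
from h import *
from scipy.optimize import least_squares
yaw=-.2033
d=cam("scene")
s=lambda u,v:(250+u/2.35,225+v/2.35); n=lambda u,v:(290+u/3.6,310+v/3.6)
def W(x,y,z):
    c,q=np.cos(yaw),np.sin(yaw); return [.6594+c*x-q*y,-.0515+q*x+c*y,z]
SH=[((-1,-1),s(343,400)),((-1,1),s(385,497)),((1,1),s(215,567)),((1,-1),s(178,458)),((-1,-1),n(382,304)),((-1,1),n(445,462)),((1,1),n(185,568)),((1,-1),n(128,398))]
P0=[((1,1),s(175,422)),((-1,1),s(353,357))]
def fit(P1,dx=0):
    def f(p):
        x,y,zs,zp=p; L=[]; O=[]
        for (a,b),o in SH: L.append(W(x+a*.075,y+b*.045,zs));O.append(o)
        for (a,b),o in P0: L.append(W(x+a*.075,y-.117+b*.06,.24));O.append(o)
        for (a,b),o in P1: L.append(W(x+a*.075,y-.117+b*.06,zp));O.append(o)
        return (proj(d,L)-np.array(O)).ravel()
    r=least_squares(f,[-.03,.33,.16,.2]); print(r.x.round(4)); print(f(r.x).round(1).reshape(-1,2).tolist()); return r.x
if __name__=="__main__": fit([((1,1),n(122,352)),((-1,1),n(388,258))])
E
python3 lev.py
```

```text
[-0.0283  0.3292  0.1355  0.2028]
[[-0.5, -1.0], [-0.2, 1.9], [-0.1, -0.0], [-0.1, -0.0], [-0.6, -0.2], [0.0, 0.0], [-0.0, -1.5], [0.1, -0.7], [-0.5, 0.6], [1.3, 0.2], [-0.0, 0.8], [0.5, -0.2]]
```

Request:
play_rows --series "1 0 0 0 0 0 0;1 0 0 0 0 0 0;1 0 0 0 0 0 0;1 0 0 0 0 0 0;1 0 0 0 0 0 0;1 0 0 0 0 0 0;1 0 0 0 0 0 0;1 0 0 0 0 0 0;1 0 0 0 0 0 0;1 0 0 0 0 0 0;1 0 0 0 0 0 0;1 0 0 0 0 0 0"

```text
time: 7.32
tcp_pos: [0.5535, -0.0284, 0.1938]
tool_rot: [-1.092, 1.341, -1.352]
contact_force: [-1.7, 0.2, 3.3]
opening: -0.0001
```

Request:
play_rows --series "1 0 0 0 0 0 0;1 0 0 0 0 0 0;1 0 0 0 0 0 0;1 0 0 0 0 0 0;1 0 0 0 0 0 0;1 0 0 0 0 0 0;1 0 0 0 0 0 0"

```text
time: 7.9
tcp_pos: [0.5534, -0.0284, 0.1938]
tool_rot: [-1.092, 1.341, -1.352]
contact_force: [-1.6, 1.2, 2.7]
opening: 0.0
```

```bash
python3 - <<'E'
from h import *
d=cam("scene"); save(d,"pics/s5.png"); st=env.state(); print(st["time"],st["tcp_pos"],st["contact_force"])
cv2.imwrite("pics/c5.png",cv2.resize(d["image"][370:475,310:430,::-1],None,fx=5.6,fy=5.6,interpolation=3))
E
```

```text
7.95 [ 0.55344757 -0.02845363  0.19378425] [-1.06569606  0.34558244  3.49136135]
```

View pics/c5.png

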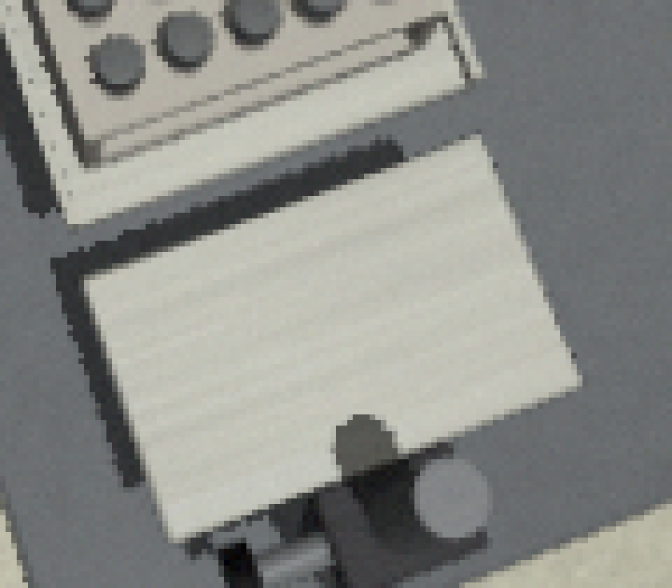

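The scene crop shows the platform edge corners at (482,78) and (70,225), and the shelf corners at (480,138), (582,382), (175,542) and (85,278). The platform is still too high by a few centimetres. I'll check the top view, where height shows as a change in the gap.

```bash
python3 - <<'E'
from h import *
d=cam("top"); save(d,"pics/t5.png"); print(env.state()["time"])
s=cam("scene")
for z in(.145,.16,.175,.19): 
    for c in(d,s): print(z,proj(c,[[.6945,.218,z],[.6945,.218,z+.01]]).round(2).tolist())
cv2.imwrite("pics/c5t.png",cv2.resize(d["image"][130:225,85:225,::-1],None,fx=5.6,fy=5.6,interpolation=3))
E
```

```text
8.0
0.145 [[168.28, 180.19], [166.92, 179.13]]
0.145 [[355.18, 401.22], [355.53, 400.34]]
0.16 [[166.23, 178.59], [164.83, 177.49]]
0.16 [[355.71, 399.89], [356.07, 398.98]]
0.175 [[164.12, 176.94], [162.68, 175.81]]
0.175 [[356.26, 398.52], [356.64, 397.58]]
0.19 [[161.95, 175.24], [160.48, 174.09]]
0.19 [[356.83, 397.1], [357.21, 396.13]]
```

View pics/c5t.png

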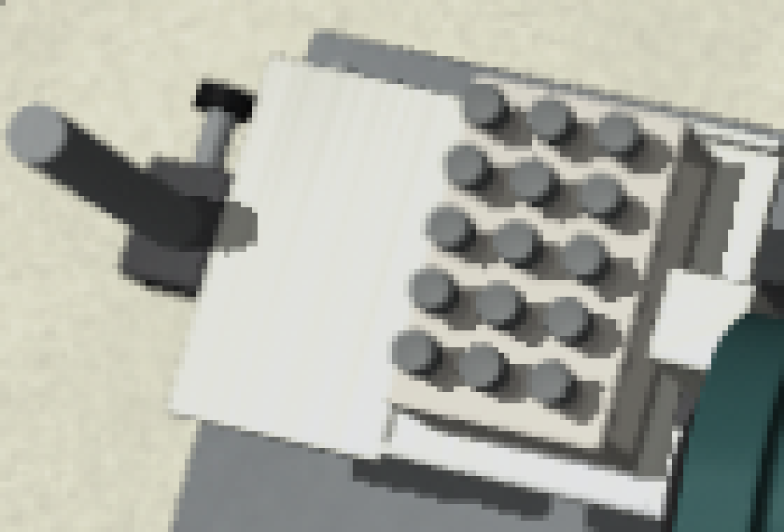

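The top view shows the platform still overlapping the shelf edge near (380,450), so it is too high. I'll write a subpixel edge measurement for the saved scene frames.

```bash
cat > edge.py <<'E'
from h import *
from scipy.optimize import brentq
yaw=-.2033; ey=np.array([-np.sin(yaw),np.cos(yaw),0])
def line(g,a,b,w=4):
    a,b=np.array(a,float),np.array(b,float); t=(b-a)/np.hypot(*(b-a)); n=np.array([-t[1],t[0]])
    s=np.linspace(.12,.88,60); o=np.arange(-w,w+.01,.1); pts=[]
    for k in s:
        P=a+k*(b-a)+o[:,None]*n; v=cv2.remap(g,P[:,0].astype(np.float32)[:,None],P[:,1].astype(np.float32)[:,None],cv2.INTER_LINEAR).ravel()
        v=cv2.GaussianBlur(v[:,None],(1,9),0,sigmaY=3).ravel() if 0 else v
        dv=np.abs(v[10:]-v[:-10]); i=np.arange(len(dv)); wt=np.where(dv>.5*dv.max(),dv,0)
        wt[np.abs(i-dv.argmax())>12]=0
        pts.append(P[5]+(o[1]-o[0])*((wt*i).sum()/wt.sum())*n)
    vx,vy,x,y=cv2.fitLine(np.array(pts,np.float32),cv2.DIST_HUBER,0,.01,.01).ravel()
    q=lambda p:np.array([x,y])+((np.array(p)-[x,y])@[vx,vy])*np.array([vx,vy])
    return q(a),q(b)
def measure(f,d,pf,pl):
    g=cv2.cvtColor(cv2.imread(f),cv2.COLOR_BGR2GRAY).astype(np.float32)
    sh=[(395.7,394.6),(413.9,438.2),(341.25,466.8),(325.2,419.6)]
    near=line(g,sh[0],sh[3]); plat=line(g,pf,pl)
    y=lambda uv,z:atz(d,uv,z)@ey
    mid=lambda L,k:L[0]+k*(L[1]-L[0])
    out=[]
    for k in(.2,.5,.8):
        out.append((mid(near,k),mid(plat,k)))
    def zp(zs): return np.mean([brentq(lambda z:y(n,zs)-y(p,z)-.012,0,.6) for n,p in out])
    return zp,near,plat
if __name__=="__main__":
    d=cam("scene")
    F=[("scene0",(400.2,376.9),(324.5,404.6)),("s4",(397.8,381.7),(323.9,407.8)),("s5",(396.1,383.9),(322.5,410.2))]
    for f,a,b in F:
        z,n,p=measure(f"pics/{f}.png",d,a,b); print(f,[(zs,round(z(zs),4)) for zs in(.145,.16,.175)],np.round(n+p,1).tolist())
        if f=="scene0": zs=brentq(lambda q:z(q)-.24,.05,.3); print("zs",zs)
        else: print("zp",z(zs))
E
python3 edge.py
```

```text
scene0 [(0.145, np.float64(0.2363)), (0.16, np.float64(0.2485)), (0.175, np.float64(0.2607))] [[395.3, 393.6], [325.1, 419.4], [400.5, 377.8], [324.7, 405.2]]
zs 0.14952150820076565
s4 [(0.145, np.float64(0.2156)), (0.16, np.float64(0.2281)), (0.175, np.float64(0.2405))] [[395.3, 393.6], [325.1, 419.3], [397.4, 380.7], [323.7, 407.3]]
zp 0.21936330689632708
s5 [(0.145, np.float64(0.1855)), (0.16, np.float64(0.1984)), (0.175, np.float64(0.2114))] [[395.3, 393.6], [325.1, 419.3], [396.0, 383.7], [322.5, 410.3]]
zp 0.18941673441901877
```

Request:
play_rows --series "1 0 0 0 0 0 0;1 0 0 0 0 0 0;1 0 0 0 0 0 0;1 0 0 0 0 0 0;1 0 0 0 0 0 0;1 0 0 0 0 0 0;1 0 0 0 0 0 0;1 0 0 0 0 0 0;1 0 0 0 0 0 0;1 0 0 0 0 0 0;1 0 0 0 0 0 0;1 0 0 0 0 0 0"

```text
time: 9.1
tcp_pos: [0.5535, -0.0285, 0.1938]
tool_rot: [-1.092, 1.341, -1.352]
contact_force: [-1.7, 0.1, 2.9]
opening: 0.0003
```

Request:
play_rows --series "1 0 0 0 0 0 0;1 0 0 0 0 0 0;1 0 0 0 0 0 0"

```text
time: 9.35
tcp_pos: [0.5534, -0.0284, 0.1938]
tool_rot: [-1.092, 1.341, -1.352]
contact_force: [-1.3, 0.2, 2.9]
opening: -0.0001
```

```bash
python3 - <<'E'
from edge import *
d=cam("scene"); save(d,"pics/s6.png"); st=env.state(); print(st["time"],st["tcp_pos"],st["contact_force"])
z,n,p=measure("pics/s6.png",d,(394.8,386),(322.2,412.6)); print(z(.1495),z(.145),z(.155),np.round(n+p,1).tolist())
E
```

```text
9.4 [ 0.55345397 -0.02845404  0.19378351] [-1.55147073  0.23687005  2.26461419]
0.16798718013451028 0.1640160704120833 0.17284075868414328 [[395.3, 393.6], [325.1, 419.3], [394.7, 385.8], [322.1, 412.2]]
```

Request:
play_rows --series "1 0 0 0 0 0 0;1 0 0 0 0 0 0;1 0 0 0 0 0 0;1 0 0 0 0 0 0;1 0 0 0 0 0 0"

```text
time: 9.82
tcp_pos: [0.5535, -0.0285, 0.1938]
tool_rot: [-1.092, 1.341, -1.352]
contact_force: [-2.2, 0.2, 3.5]
opening: -0.0
```

```bash
python3 - <<'E'
from edge import *
d=cam("scene"); save(d,"pics/s7.png"); t=cam("top"); save(t,"pics/t7.png");st=env.state(); print(st["time"],st["contact_force"])
z,n,p=measure("pics/s7.png",d,(394.2,386.8),(322,413.4)); print(z(.1495),z(.145),z(.155),np.round(n+p,1).tolist())
a=cv2.resize(d["image"][375:435,310:410,::-1],(600,360),interpolation=3)
b=cv2.resize(t["image"][170:220,110:210,::-1],(600,300),interpolation=3)
cv2.imwrite("pics/c7.png",np.vstack([a,b])[:600])
E
```

```text
9.9167 [-2.67944071  0.1490016   2.97551857]
0.16208033795436053 0.15808261490063086 0.16696644390891904 [[395.3, 393.6], [325.1, 419.3], [394.1, 386.5], [321.8, 412.8]]
```

View pics/c7.png

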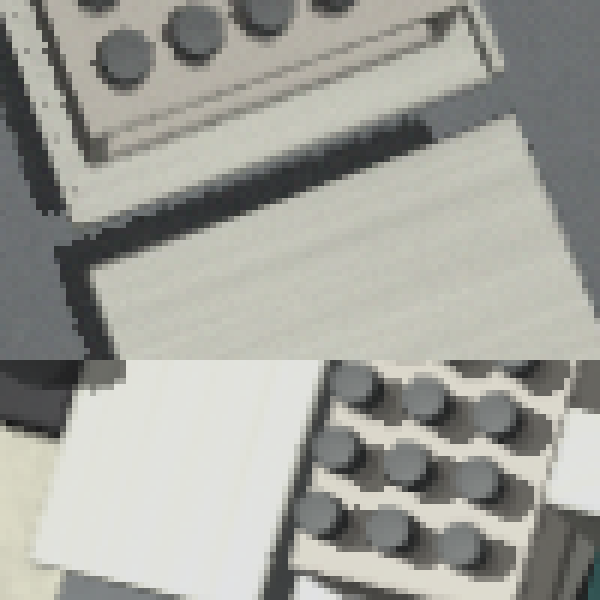

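The scene view still has the platform slightly high. In the top view a dark gap about 4–5 px wide has opened at roughly (265–293,590) in the crop. I'll quantify that gap.

```bash
python3 - <<'E'
from edge import *
t=cam("top"); g=cv2.cvtColor(cv2.imread("pics/t7.png"),cv2.COLOR_BGR2GRAY)
for v in range(202,216): print(v,g[v,146:172])
y=lambda uv,z:atz(t,uv,z)@ey
for z in(.15,.16): print(z,[round((y((155,209),z)-y((155+k,209),z))*1e3,1) for k in(4,5,6)], (y((155,209),z)-y((155,209),z+.01))*1e3)
E
```

```text
202 [225 225 226 226 226 226 226 226 193  96  66  64 145 203 216 216 216 217
 217 217 217 217 217 217 217 217]
203 [225 225 226 226 226 226 226 225 197 110  66  64 172 215 216 216 216 217
 216 217 217 217 217 217 217 217]
204 [225 226 226 226 226 226 225 223 180  80  64  63 143 176 200 212 211 213
 216 217 217 217 217 217 217 217]
205 [225 226 226 226 226 226 225 216 153  68  63  63  64  91 100 108 106 161
 203 209 209 212 213 217 217 217]
206 [225 226 227 226 226 226 225 205 126  66  63  64  64 151 216 185 116  79
  71 100 103 168 172 206 208 210]
207 [226 226 226 226 226 226 226 192  91  65  64  64  66 191 226 226 206 149
 104  80  72  72  69  71 103 139]
208 [226 226 226 226 226 226 221 172  70  64  64  65  87 196 226 226 226 226
 203 147 105  75  73  72  69  71]
209 [225 226 226 226 226 226 212 143  68  65  65  64 133 209 226 226 226 226
 225 225 200 127 123 118 104  76]
210 [217 222 222 224 225 226 202 115  65  68  83  94 161 217 226 226 226 225
 225 225 226 226 226 226 195 134]
211 [106 122 150 190 211 218 183  83  64  92 163 195 217 225 226 226 226 225
 225 225 225 226 226 226 225 225]
212 [133 125  62  61  66  83  89  66  63 108 186 217 220 222 224 225 225 225
 225 226 225 225 227 226 225 225]
213 [133 124  64  64  64  64  63  64  64  64  88 104 154 176 202 215 218 221
 225 226 225 225 226 222 225 225]
214 [132 124  63  63  64  63  64  64  65  64  64  65  63  65  70  99 134 169
 205 212 213 220 221 207 225 225]
215 [132 125  81  81  76  63  64  63  64  65  64  65  64  64  63  63  63  65
  73  98 109 170 173 207 212 216]
0.15 [np.float64(8.7), np.float64(10.9), np.float64(13.1)] 3.7453113076134636
0.16 [np.float64(8.7), np.float64(10.8), np.float64(13.0)] 3.745311307613297
```

The two views disagree: scene says about 12 mm too high, top about 2 mm. With another 0–7 mm until the next tooth catches, releasing now stays within tolerance either way. I can still step one more tooth if it ends up high.

Request:
play_rows --series "1 0 -0.025 0 0 0 0;1 0 -0.03 0 0 0 0;1 0 0 0 0 0 0;1 0 0 0 0 0 0;1 0 0 0 0 0 0;1 0 0 0 0 0 0;1 0 0 0 0 0 0;1 0 0 0 0 0 0"

```text
time: 10.63
tcp_pos: [0.552, -0.0288, 0.2468]
tool_rot: [-1.095, 1.344, -1.35]
contact_force: [-0.2, 1.3, -0.5]
opening: 0.0003
```

```bash
cat > m8.py <<'E'
from edge import *
import sys
k=sys.argv[1]
d=cam("scene"); save(d,f"pics/s{k}.png"); t=cam("top"); save(t,f"pics/t{k}.png"); st=env.state(); print(st["time"],st["tcp_pos"],st["contact_force"])
z,n,p=measure(f"pics/s{k}.png",d,(394.,387.2),(321.8,413.6)); print("scene zp",z(.1495),np.round(n+p,1).tolist())
g=cv2.cvtColor(cv2.imread(f"pics/t{k}.png"),cv2.COLOR_BGR2GRAY).astype(float)
y=lambda c,uv,z:atz(c,uv,z)@ey
def cross(v,a,b):
    r=g[v,a:b]-145; i=np.where(r[:-1]*r[1:]<0)[0]; return [a+j+r[j]/(r[j]-r[j+1]) for j in i]
for v in range(204,213): print(v,np.round(cross(v,148,164),2),[round((y(t,(c[0],v),.155)-y(t,(c[1],v),.155))*1e3,1) for c in [cross(v,148,164)] if len(c)>1])
E
python3 m8.py 8
```

```text
10.7333 [ 0.55200582 -0.02878959  0.24685362] [-0.54437531 -0.50440567 -0.40973735]
scene zp 0.1524784973491289 [[395.3, 393.6], [325.1, 419.3], [394.0, 387.1], [321.8, 413.7]]
204 [154.37 158.6 ] [np.float64(9.2)]
205 [154.11 161.14] [np.float64(15.3)]
206 [153.78 159.62 161.59] [np.float64(12.7)]
207 [153.49 159.55] [np.float64(13.2)]
208 [153.28 159.47] [np.float64(13.5)]
209 [158.89] []
210 [152.67 158.57] [np.float64(12.8)]
211 [152.4] []
212 [156.04] []
```

Caught. The scene view now reads about +3 mm and the top view about −3 mm relative to the shelf, so it is level within tolerance. I'll back off and confirm it holds.

Request:
play_rows --series "1 0 -0.03 -0.02 0 0 0;1 0 -0.03 -0.03 0 0 0;1 0 0 -0.03 0 0 0;1 0 0 0 0 0 0;1 0 0 0 0 0 0;1 0 0 0 0 0 0;1 0 0 0 0 0 0;1 0 0 0 0 0 0;1 0 0 0 0 0 0;1 0 0 0 0 0 0;1 0 0 0 0 0 0;1 0 0 0 0 0 0"

```text
time: 11.73
tcp_pos: [0.4714, -0.0138, 0.3029]
tool_rot: [-1.101, 1.351, -1.346]
contact_force: [-0.1, -0.2, 1.2]
opening: 0.0
```

```bash
python3 m8.py 9; python3 -c "
import cv2;cv2.imwrite('pics/c9.png',cv2.resize(cv2.imread('pics/s9.png')[180:480,220:480],(520,600)))"
```

```text
11.8333 [ 0.47131823 -0.01381399  0.30297889] [0.39572753 0.11424853 0.60721822]
scene zp 0.1531486055529662 [[395.3, 393.6], [325.1, 419.3], [393.9, 387.0], [321.8, 413.7]]
204 [154.37 158.6 ] [np.float64(9.2)]
205 [154.11 161.11] [np.float64(15.2)]
206 [153.79 159.61 161.59] [np.float64(12.7)]
207 [153.49 159.54] [np.float64(13.2)]
208 [153.28 159.47] [np.float64(13.5)]
209 [158.89] []
210 [152.69 158.57] [np.float64(12.8)]
211 [152.4  157.93] [np.float64(12.0)]
212 [156.03] []
```

View pics/c9.png

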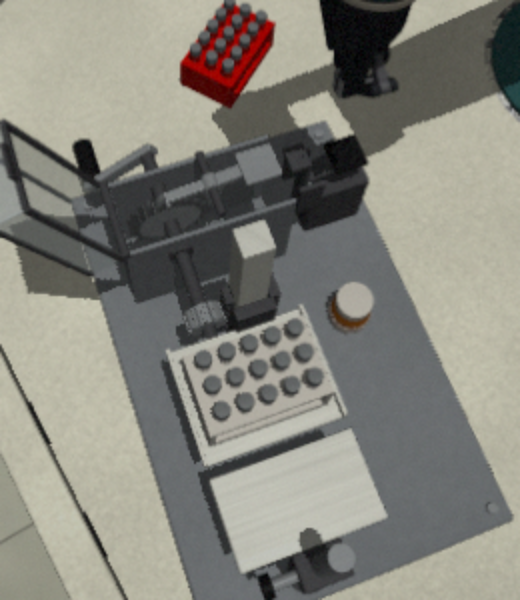

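The platform is holding still, the guard is open at the left, the rack stands on the platform near (260,370), and the jar has not moved. Handing in.

```bash
python3 -c "
from bench import env
print(env.close_job())"
```

```text
the job is handed in; nothing more can be done
None
```

The job is done and handed in at about 11.8 s. I pressed the latch and the guard sprang open. I then held the pawl pad down for about 5 s while the platform descended, released it to let the pawl catch, and moved the arm clear.

- **Level:** The two cameras disagree slightly. The scene view puts the platform about 3–4 mm above the shelf and the top view about 3 mm below it; both are inside the 10 mm limit.
- **Holding:** Pictures 1.1 s apart after the release agree to under 1 mm, so the pawl holds.
- **Other items:** In the last picture the tube rack stands on the platform, the jar is where it was and the robot touches nothing. The bottle was not in that picture, and I did not check it again after the first ones.
- **Forces:** The button was pushed harder than needed, with up to about 36 N upward and 24 N sideways (about 43 N in all) at its stop, through the fingertips. The pawl pad saw about 20 N for a moment at its own stop.
- **Button position:** The two cameras placed it about 12 mm apart sideways. I used a compromise, and the press worked.

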